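# Slide the cookie jar along the step shelf to the mortar

### The arm

A 6-joint arm with a two-finger parallel gripper is mounted at the origin on the work surface. World frame = base frame: x ahead of the robot, y to its left, z up, the work surface at z = 0. Lengths are in m, angles in rad, forces in N, time in s.
With the tool pointing down it reaches from about 0.375 to 0.975 m from the base axis. Payload 3.8 kg.
Tool frame: the origin (TCP) lies at the very end of the fingers, on their centre line; the grasp point (between the pads) lies 19 mm behind it; z points along the fingers, y is the direction in which the jaws open and shut (so a half turn about z gives the same grasp; the last joint's range is limited). The gripper opens to 85 mm and grips with 20 to 120 N. Pads are 22 mm wide; open, the fingers measure 114 mm over their backs; the gripper's body (76 mm by 85 mm) begins 54 mm behind the grasp point. The pads swing forward as they close: fully open they stand 13 mm farther back than shut.
Start: joints at [1.229, 0.264, 1.604, -0, 1.274, -0.037], TCP at [0.203, 0.644, 0.231] pointing down, gripper open.
Joint ranges: [-2.63, 2.63], [-0.94, 2.18], [0.31, 2.57], [-1.31, 4.45], [0, 2.66], [-2.55, 2.55]. Speed limits (rad/s): [2.57, 2.57, 3.14, 3.14, 3.14, 3.14].

### API

Orientations are given as a rotation vector (axis times angle).
In Python, from workcell import bot gives the robot as it stands.
- The arm moves only by the tool jog_arm, never from a script. Its argument "plan" is a list of rows, each an object of numbers: "claw": the closure, from 0 (fully open) to 1 (shut); "x", "y", "z": the shift along the tool's x, y, z in m; "turn": the turn about the tool's z in degrees. In form: [{"claw": .., "x": .., "y": .., "z": .., "turn": ..}, ...]. A call has 1 to 10 rows; each row shifts and turns the commanded pose from where the row before left it, along the tool's axes as they then stand; what a row does not reach is not made up. A row lasts 1/8 s, in which the tool goes at most 62.5 mm and 10.7 degrees, less where a joint would pass 70% of its speed; a pose out of reach is approached as far as the arm can. A call is refused whole if a number of a shift passes 0.0625 or a number of a turn 10.7, either way. A call with a gripper value outside its range is refused whole. The fingers move at their own pace and stop on an object; "newtons" is the grip in N (left out, the last holds). Time passes only in rows, so rows that do not move let the fingers close. It gives the time, the measured TCP pose, the force and the opening at its end, in the units of the state.
- bot.read_state(): the state, without advancing time (a new reading comes with each control period).
- bot.read_camera(name): name is "scene" or "top"; returns the picture (420x560x3 uint8, red, green, blue); there is no depth.
- bot.camera_params(name): a dict with "fx", "fy", "cx", "cy" (pixels), "D" ([k1, k2, p1, p2, k3] as OpenCV has them; the pictures are not rectified), "world_to_cam" (4x4, takes a point from world to camera coordinates). Camera axes: x right, y up, looking along -z (the intrinsics and any distortion apply to the point x, -y, -z); pixel columns grow to the right and rows downward; lengths in m; the calibration is good to about 2 mm. A picture is of the moment at which its call begins. camera_params takes no time and is no camera call.
- bot.finish_job(): hands the job in, once; it reports no verdict.
The state is a dict: "time": time; "q": joint angles; "joint_vel": joint speeds; "joint_torque": joint torques, N m; "tool_pos": TCP position; "tcp_rot": TCP orientation; "wrist_force": force on the tool from outside, world axes, zero at the start; "torque": the same for the moment, N m; "width": opening from 0.0 (shut) to 1.0 (fully open).
Only numpy, scipy, OpenCV 4.12 (cv2) and the standard library are available. Lean on these libraries where they do the work, as an engineer would, in place of code of your own. Each camera call takes 0.05 s, during which the arm holds its last target. There are 200 camera calls.

### The job

Push the squat glass cookie jar with the steel clasp lid along the front of the long wooden step shelf until it stands against the stone mortar, to clear that end of the counter. Keep it upright on the counter and up against the shelf all the way, and do not shift the mortar or the small screw-lid jar.

Things in the scene. Friction and masses are not known exactly. Their poses are not given: they have to be found in the camera images.
- cookie_jar: Squat round glass jar of biscuits with a hinged glass lid and a steel wire clasp. Body 92 mm in diameter up to 54 mm height, lid 74 mm in diameter, 86 mm high overall, about 0.3 to 0.65 kg; clasp and hinge stay within the 92 mm outline. Stands upright and loose, almost touching the front of the step shelf, near one end of it. Origin: centre of its underside, z up; its yaw is arbitrary.
- mortar: Round grey stone mortar with a pestle fixed in it, 92 mm in diameter, 70 mm high (pestle to about 105 mm), about 1.2 kg. Stands loose, almost touching the front of the step shelf, on the other side of the shelf's middle from the cookie jar; the counter between the two is clear. Origin: centre of its underside, z up.
- riser: Fixed straight wooden step shelf, 600 mm long (its y axis), 120 mm deep (its x axis), 50 mm high, with two round tins and a small box standing fixed on its top, no higher than 100 mm above the counter and behind its front 55 mm. Origin: centre of its underside. The cookie jar and the mortar stand before its front face, the upright plane at x = -60 mm in its own frame, which looks roughly to the robot.
- small_jar: Bystander: smaller glass jar with a steel screw lid, 62 mm in diameter, 85 mm high, standing loose 180 to 220 mm (its centre) in front of the step shelf's front face. Origin: centre of its underside, z up.
Mind the look-alikes: they are no part of the job. Leave any purple or red look-alike of the cookie_jar alone. Leave any orange look-alike of the mortar alone.

How it is judged:
At the end, for the whole second after the job is handed in: The cookie jar stands upright and still on the counter, with a gap of less than 12 mm to the mortar (centres under 104 mm apart) and less than 14 mm to the front face of the step shelf; the mortar is within 25 mm and the small jar within 30 mm of where they were (horizontal distance between cookie_jar and mortar below 0.104 m and x of cookie_jar in the frame of riser between -0.12 and -0.095 m and angle between cookie_jar's own z axis and vertical below 0.1 rad and height (world z) of cookie_jar below 0.01 m and linear speed of cookie_jar below 0.02 m/s and distance of mortar from where it was at the start of the episode below 0.025 m and distance of small_jar from where it was at the start of the episode below 0.03 m); the robot touches nothing.
It fails at once if the cookie jar leaves the shelf's front face by more than 20 mm (x of cookie_jar in the frame of riser below -0.126 m).
It fails at once if the cookie jar is lifted more than 15 mm off the counter (height (world z) of cookie_jar above 0.015 m).
It fails at once if the cookie jar is tipped by more than 17 degrees (angle between cookie_jar's own z axis and vertical above 0.3 rad).
It fails at once if the mortar is shifted by more than 25 mm (distance of mortar from where it was at the start of the episode above 0.025 m).
It fails at once if the small jar is shifted by more than 30 mm (distance of small_jar from where it was at the start of the episode above 0.03 m).
It also fails if it takes over 34 s, if anything falls off the work surface, if the arm or the gripper's body presses on something with over 40 N, if the wrist force passes 120 N, or if a joint passes its speed limit or range.

## Working session

There is one attempt and no reset: what is moved stays moved. The work goes in short steps, Python scripts to look and compute and a tool call to move; the robot and the scene stay as the last step left them, time stands still between calls to the robot, and variables do not carry over. Pictures are saved under pics/ and viewed, about 8 in all and at most 12, crops included, and the job is handed in when it is done.

Besides the shell and the picture viewer there is one more tool, called after "Emit:" by a JSON object that holds its "fn" and its "kwargs". jog_arm: Moves the arm, as the interface text tells. Its arguments: {"type":"object","properties":{"plan":{"type":"array","items":{"type":"object","properties":{"claw":{"type":"number"},"x":{"type":"number"},"y":{"type":"number"},"z":{"type":"number"},"turn":{"type":"number"}}}},"newtons":{"type":"number"}},"required":["plan"]}

```bash
mkdir -p pics; ls; python3 - <<'E'
from workcell import bot
import cv2
s=bot.read_state();print(s)
for n in("scene","top"):
    cv2.imwrite(f"pics/{n}0.png",bot.read_camera(n)[:,:,::-1]);print(bot.camera_params(n))
E
```

```text
pics
{'time': 0.0, 'q': array([ 1.22910980e+00,  2.64809259e-01,  1.60537985e+00,  9.60979573e-06,
        1.27369860e+00, -3.69000866e-02]), 'joint_vel': array([-3.30230086e-04,  8.81174192e-04, -3.44673753e-06,  1.70323153e-04,
       -7.88623388e-04,  1.04699364e-03]), 'joint_torque': array([ 1.68012695e-03, -5.15096748e+01, -3.67320836e+01,  3.03599109e-04,
        1.30232685e-02,  2.83037815e-05]), 'tool_pos': array([0.20231286, 0.6431978 , 0.22992107]), 'tcp_rot': array([-0.47684364, -3.1047451 ,  0.00353746]), 'wrist_force': array([0.24454089, 0.14706319, 0.32226789]), 'torque': array([-2.22108214e-02,  3.10741030e-05, -2.60398878e-02]), 'width': 1.0005927596187567}
{'fx': 405.25664036516855, 'fy': 405.25664036516855, 'cx': 280.85737105667187, 'cy': 206.51420900432822, 'D': array([-0.09141133,  0.        ,  0.        ,  0.        ,  0.        ]), 'world_to_cam': array([[ 0.51110646,  0.85932799,  0.01804444, -0.29865786],
       [-0.68899666,  0.39706604,  0.60631853,  0.32259742],
       [ 0.51386165, -0.32232587,  0.79501713, -0.9865479 ],
       [ 0.        ,  0.        ,  0.        ,  1.        ]])}
{'fx': 512.2930072912882, 'fy': 512.2930072912882, 'cx': 277.72964828387643, 'cy': 207.59020358059988, 'D': array([-0.1041481,  0.       ,  0.       ,  0.       ,  0.       ]), 'world_to_cam': array([[-0.0547891 , -0.99849338, -0.00302203,  0.06290912],
       [ 0.97264211, -0.0540544 ,  0.2259324 , -0.53434632],
       [-0.22575536,  0.00943928,  0.9741383 , -1.05018406],
       [ 0.        ,  0.        ,  0.        ,  1.        ]])}
```

View pics/top0.png

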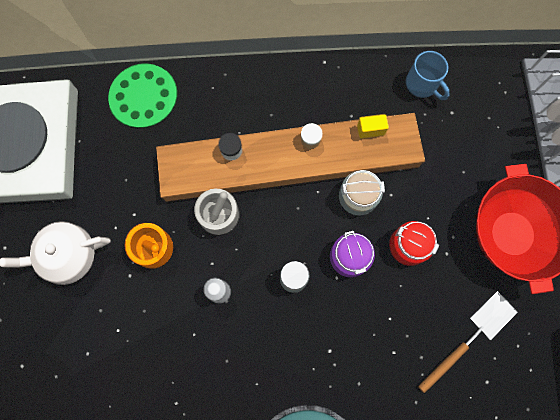

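View pics/scene0.png

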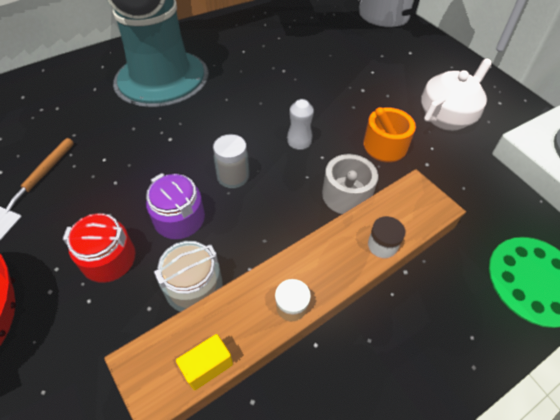

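The top view shows the cookie jar at about (361,192), the mortar at (217,212) and the shelf front edge from (166,198) to (424,160). The small jar is at (294,277), with purple and red look-alikes at (353,255) and (414,243). I'll enlarge a crop of each view to measure from.

```bash
cat > h.py <<'E'
import numpy as np,cv2
from workcell import bot
def ray(n,px):
    P=bot.camera_params(n);K=np.array([[P['fx'],0,P['cx']],[0,P['fy'],P['cy']],[0,0,1]])
    u=cv2.undistortPoints(np.array([[px]],float),K,P['D'])[0,0]
    T=P['world_to_cam'];R=T[:3,:3];return -R.T@T[:3,3],R.T@np.array([u[0],-u[1],-1])
def onz(n,px,z):
    o,d=ray(n,px);return (o+d*(z-o[2])/d[2])[:2]
E
python3 - <<'E'
import cv2,numpy as np
t=cv2.imread('pics/top0.png')[110:310,150:450]; s=cv2.imread('pics/scene0.png')[140:320,130:400]
cv2.imwrite('pics/c1.png',np.vstack([cv2.resize(t,None,fx=2.6,fy=2.6,interpolation=2)]))
cv2.imwrite('pics/c2.png',cv2.resize(s,None,fx=2.8,fy=2.8,interpolation=2))
E
```

```text
(no output)
```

View pics/c1.png

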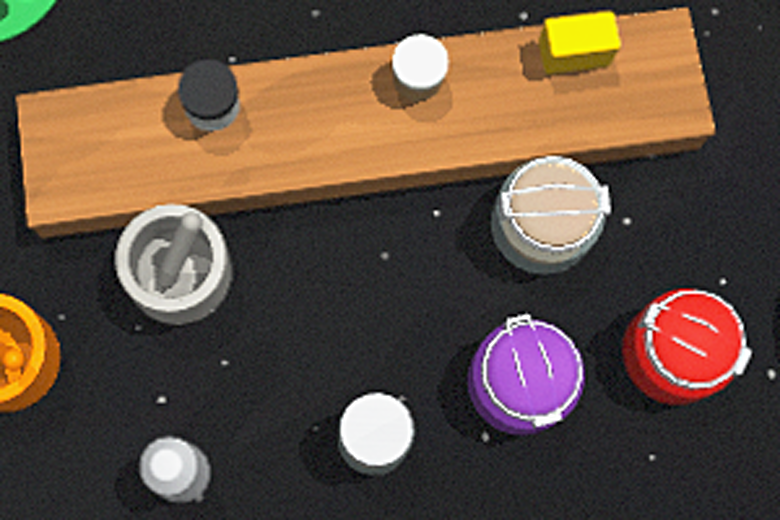

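View pics/c2.png

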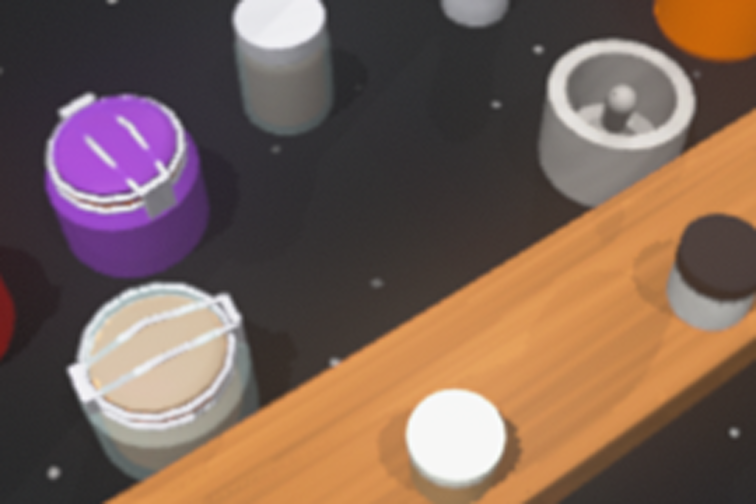

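The crops show the jar lid centred at about c1 (552,203) and c2 (158,354), and the mortar rim at c1 (172,257) and c2 (620,95). The shelf's front top edge runs from c1 (33,226) to (713,131).

```bash
python3 - <<'E'
from h import *
T=lambda x,y:(x/2.6+150,y/2.6+110); S=lambda x,y:(x/2.8+130,y/2.8+140)
def tri(a,b):
    o1,d1=ray('top',T(*a));o2,d2=ray('scene',S(*b))
    k=np.linalg.lstsq(np.c_[d1,-d2],o2-o1,rcond=None)[0];p,q=o1+d1*k[0],o2+d2*k[1];return (p+q)/2,np.linalg.norm(p-q)
print('jar',tri((552,203),(158,354)),onz('top',T(552,203),.076))
print('mor',tri((172,257),(620,95)),onz('top',T(172,257),.07))
print('small',tri((376,433),(280,22)),onz('top',T(376,433),.085))
for n,p in(('purple',(530,370)),('red',(695,339))):print(n,onz('top',T(*p),.078))
a,b=onz('top',T(33,226),.05),onz('top',T(713,131),.05)
# refine front edge: orange mask of the top view
d=(b-a)/np.linalg.norm(b-a);print('edge',a,b,np.linalg.norm(b-a),'dir',d,np.degrees(np.arctan2(d[1],d[0])))
n=np.array([d[1],-d[0]]); n*=np.sign(n[0])
for nm,p in(('jar',(552,203,.076)),('mor',(172,257,.07))):
    c=onz('top',T(*p[:2]),p[2]);print(nm,'dist',n@(c-a),'along',d@(c-a))
from scipy.spatial.transform import Rotation as Ro
print(Ro.from_rotvec(bot.read_state()['tcp_rot']).as_matrix().round(3))
E
```

```text
jar (array([ 0.56846212, -0.15301323,  0.06925261]), np.float64(0.00022630888660370282)) [ 0.56671776 -0.15166784]
mor (array([0.54087552, 0.16733314, 0.06715175]), np.float64(0.0022163265461433396)) [0.53956285 0.16607081]
small (array([0.38531435, 0.00789553, 0.07549288]), np.float64(0.0030313107966297736)) [0.38387481 0.00682016]
purple [ 0.42804435 -0.12073182]
red [ 0.44542665 -0.25806451]
edge [0.57798727 0.28646608] [ 0.63059011 -0.30334504] 0.5921521864585755 dir [ 0.08883331 -0.99604651] -84.90350837702897
jar dist -0.050145843655567686 along 0.4354006570844327
mor dist -0.0489676178094235 along 0.11650591780040843
[[-0.954  0.3   -0.001]
 [ 0.3    0.954 -0.002]
 [ 0.    -0.002 -1.   ]]
```

Emit:
{"fn": "jog_arm", "kwargs": {"plan": [{"claw": 0.5, "x": 0, "y": 0, "z": 0, "turn": 9.6}, {"claw": 0.5, "x": 0, "y": 0, "z": 0, "turn": 9.6}, {"claw": 0.5, "x": 0, "y": 0, "z": 0, "turn": 9.6}, {"claw": 0.5, "x": 0, "y": 0, "z": 0, "turn": 9.6}, {"claw": 0.5, "x": 0, "y": 0, "z": 0, "turn": 9.6}, {"claw": 0.5, "x": 0, "y": 0, "z": 0, "turn": 9.6}, {"claw": 0.5, "x": 0, "y": 0, "z": 0, "turn": 9.8}], "newtons": 20}}

```text
time: 0.98
tool_pos: [0.2024, 0.6435, 0.2305]
tcp_rot: [2.126, 2.312, -0.002]
wrist_force: [0.7, 0.5, 0.4]
width: 0.503
```

Emit:
{"fn": "jog_arm", "kwargs": {"plan": [{"claw": 0.5, "x": -0.045, "y": 0.015, "z": 0, "turn": 0}, {"claw": 0.5, "x": -0.045, "y": 0.015, "z": 0, "turn": 0}, {"claw": 0.5, "x": -0.045, "y": 0.015, "z": 0, "turn": 0}, {"claw": 0.5, "x": -0.045, "y": 0.015, "z": 0, "turn": 0}, {"claw": 0.5, "x": -0.045, "y": 0.015, "z": 0, "turn": 0}, {"claw": 0.5, "x": -0.045, "y": 0.015, "z": 0, "turn": 0}, {"claw": 0.5, "x": -0.045, "y": 0.015, "z": 0, "turn": 0}, {"claw": 0.5, "x": -0.045, "y": 0.015, "z": 0, "turn": 0}, {"claw": 0.5, "x": -0.045, "y": 0.015, "z": 0, "turn": 0}, {"claw": 0.5, "x": -0.045, "y": 0.015, "z": 0, "turn": 0}]}}

```text
time: 2.22
tool_pos: [0.3923, 0.2075, 0.231]
tcp_rot: [-2.119, -2.319, 0.0]
wrist_force: [0.0, 0.7, -0.1]
width: 0.501
```

Emit:
{"fn": "jog_arm", "kwargs": {"plan": [{"claw": 0.5, "x": -0.045, "y": 0.015, "z": 0, "turn": 0}, {"claw": 0.5, "x": -0.045, "y": 0.015, "z": 0, "turn": 0}, {"claw": 0.5, "x": -0.045, "y": 0.015, "z": 0, "turn": 0}, {"claw": 0.5, "x": -0.045, "y": 0.015, "z": 0, "turn": 0}, {"claw": 0.5, "x": -0.045, "y": 0.015, "z": 0, "turn": 0}, {"claw": 0.5, "x": -0.045, "y": 0.015, "z": 0, "turn": 0}, {"claw": 0.5, "x": -0.045, "y": 0.015, "z": 0, "turn": 0}, {"claw": 0.5, "x": -0.045, "y": 0.015, "z": 0, "turn": 0}, {"claw": 0.5, "x": -0.045, "y": 0.015, "z": 0, "turn": 0}, {"claw": 0.5, "x": 0, "y": 0, "z": 0, "turn": 0}]}}

```text
time: 3.48
tool_pos: [0.5634, -0.1849, 0.2304]
tcp_rot: [-2.123, -2.315, 0.001]
wrist_force: [-0.5, -0.0, -0.1]
width: 0.498
```

Emit:
{"fn": "jog_arm", "kwargs": {"plan": [{"claw": 0.5, "x": -0.029, "y": 0.0045, "z": 0, "turn": 0}, {"claw": 0.5, "x": -0.029, "y": 0.0045, "z": 0, "turn": 0}, {"claw": 0.5, "x": 0, "y": 0, "z": 0.04, "turn": 0}, {"claw": 0.5, "x": 0, "y": 0, "z": 0.04, "turn": 0}, {"claw": 0.5, "x": 0, "y": 0, "z": 0.04, "turn": 0}, {"claw": 0.5, "x": 0, "y": 0, "z": 0, "turn": 0}]}}

```text
time: 4.22
tool_pos: [0.5733, -0.2365, 0.1068]
tcp_rot: [-2.113, -2.312, 0.004]
wrist_force: [0.1, -0.3, 0.1]
width: 0.499
```

```bash
python3 - <<'E'
from h import *
print(bot.read_state()['tool_pos'])
t=bot.read_camera('top')[110:310,150:450,::-1];s=bot.read_camera('scene')[140:380,30:400,::-1]
cv2.imwrite('pics/d1.png',np.vstack([cv2.resize(t,(420,280)),cv2.resize(s,(420,272))]))
E
```

```text
[ 0.57329802 -0.23647918  0.1068493 ]
```

View pics/d1.png

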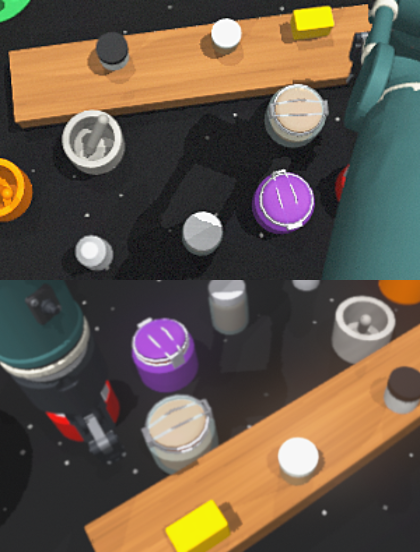

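The gripper stands clear behind the cookie jar, which is beside the yellow box end of the shelf, and clear of the red jar. Next I trim the lateral position and descend.

Emit:
{"fn": "jog_arm", "kwargs": {"plan": [{"claw": 0.5, "x": -0.004, "y": 0.0035, "z": 0.02, "turn": 0}, {"claw": 0.5, "x": 0, "y": 0, "z": 0.03, "turn": 0}, {"claw": 0.5, "x": 0, "y": 0, "z": 0.02, "turn": 0}, {"claw": 0.5, "x": 0, "y": 0, "z": 0.012, "turn": 0}, {"claw": 0.5, "x": 0, "y": 0, "z": 0, "turn": 0}, {"claw": 0.5, "x": 0, "y": 0, "z": 0, "turn": 0}]}}

```text
time: 5.08
tool_pos: [0.5818, -0.2432, 0.0302]
tcp_rot: [2.119, 2.318, 0.001]
wrist_force: [0.4, -0.0, -0.3]
width: 0.496
```

Emit:
{"fn": "jog_arm", "kwargs": {"plan": [{"claw": 0.5, "x": 0.005, "y": -0.0035, "z": 0.006, "turn": 0}, {"claw": 0.5, "x": 0.01, "y": 0, "z": 0, "turn": 0}, {"claw": 0.5, "x": 0.01, "y": 0, "z": 0, "turn": 0}, {"claw": 0.5, "x": 0.005, "y": 0, "z": 0, "turn": 0}, {"claw": 0.5, "x": 0.005, "y": 0, "z": 0, "turn": 0}, {"claw": 0.5, "x": 0.005, "y": 0, "z": 0, "turn": 0}, {"claw": 0.5, "x": 0.005, "y": 0, "z": 0, "turn": 0}, {"claw": 0.5, "x": 0.005, "y": 0, "z": 0, "turn": 0}]}}

```text
time: 6.08
tool_pos: [0.5733, -0.1935, 0.0235]
tcp_rot: [2.119, 2.318, 0.0]
wrist_force: [-0.1, -3.0, -0.4]
width: 0.503
```

Emit:
{"fn": "jog_arm", "kwargs": {"plan": [{"claw": 0.5, "x": 0.006, "y": 0, "z": 0, "turn": 0}, {"claw": 0.5, "x": 0.008, "y": 0, "z": 0, "turn": 0}, {"claw": 0.5, "x": 0.008, "y": 0, "z": 0, "turn": 0}, {"claw": 0.5, "x": 0.008, "y": 0, "z": 0, "turn": 0}, {"claw": 0.5, "x": 0.008, "y": 0, "z": 0, "turn": 0}, {"claw": 0.5, "x": 0.008, "y": 0, "z": 0, "turn": 0}, {"claw": 0.5, "x": 0.006, "y": 0, "z": 0, "turn": 0}, {"claw": 0.5, "x": 0, "y": 0, "z": 0, "turn": 0}]}}

```text
time: 7.08
tool_pos: [0.5681, -0.1405, 0.0232]
tcp_rot: [-2.119, -2.318, -0.001]
wrist_force: [0.5, 0.2, 0.8]
width: 0.499
```

```bash
python3 - <<'E'
from h import *
t=bot.read_camera('top')[110:310,150:450,::-1];s=bot.read_camera('scene')[140:380,30:400,::-1]
cv2.imwrite('pics/d2.png',np.vstack([cv2.resize(t,(420,280)),cv2.resize(s,(420,272))]))
E
```

```text
(no output)
```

View pics/d2.png

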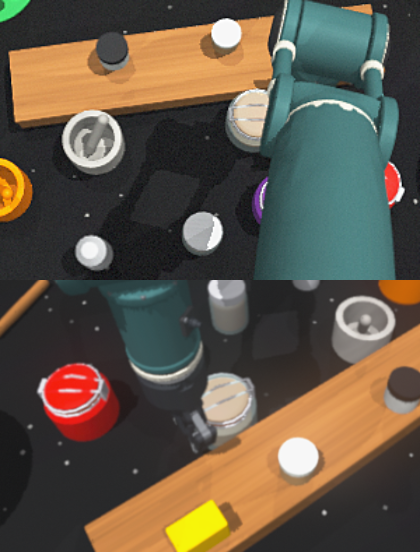

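The jar is moving along the shelf front, with its lid at d2 (228,403) in the scene view. I'll check its position.

```bash
cat >> h.py <<'E'
a=np.array([.57799,.28647]);u=np.array([-.08883,.99605]);n=np.array([.99605,.08883])
E
python3 - <<'E'
from h import *
p=bot.read_state()['tool_pos'][:2]
c=onz('scene',(228*370/420+30,(403-280)*240/272+140),.073);m=np.array([.5402,.1667])
print(c,'dist',n@(c-a),'ahead of tcp',u@(c-p),'to mortar',u@(m-c))
E
```

```text
[ 0.57566812 -0.08355894] dist -0.03518238268566182 ahead of tcp 0.05628201337416736 to mortar 0.25242104638021773
```

Emit:
{"fn": "jog_arm", "kwargs": {"plan": [{"claw": 0.5, "x": 0.006, "y": 0, "z": 0, "turn": 0}, {"claw": 0.5, "x": 0.008, "y": 0, "z": 0, "turn": 0}, {"claw": 0.5, "x": 0.008, "y": 0, "z": 0, "turn": 0}, {"claw": 0.5, "x": 0.008, "y": 0, "z": 0, "turn": 0}, {"claw": 0.5, "x": 0.008, "y": 0, "z": 0, "turn": 0}, {"claw": 0.5, "x": 0.008, "y": 0, "z": 0, "turn": 0}, {"claw": 0.5, "x": 0.008, "y": 0, "z": 0, "turn": 0}, {"claw": 0.5, "x": 0.008, "y": 0, "z": 0, "turn": 0}, {"claw": 0.5, "x": 0.008, "y": 0, "z": 0, "turn": 0}]}}

```text
time: 8.3
tool_pos: [0.562, -0.0713, 0.0233]
tcp_rot: [-2.12, -2.319, 0.0]
wrist_force: [-0.3, -1.1, -0.2]
width: 0.502
```

Emit:
{"fn": "jog_arm", "kwargs": {"plan": [{"claw": 0.5, "x": 0.008, "y": 0, "z": 0, "turn": 0}, {"claw": 0.5, "x": 0.008, "y": 0, "z": 0, "turn": 0}, {"claw": 0.5, "x": 0.008, "y": 0, "z": 0, "turn": 0}, {"claw": 0.5, "x": 0.008, "y": 0, "z": 0, "turn": 0}, {"claw": 0.5, "x": 0.008, "y": 0, "z": 0, "turn": 0}, {"claw": 0.5, "x": 0.005, "y": 0, "z": 0, "turn": 0}, {"claw": 0.5, "x": 0.003, "y": 0, "z": 0, "turn": 0}, {"claw": 0.5, "x": 0, "y": 0, "z": 0, "turn": 0}]}}

```text
time: 9.3
tool_pos: [0.5578, -0.0236, 0.0234]
tcp_rot: [-2.12, -2.318, -0.001]
wrist_force: [-0.4, 0.9, 0.6]
width: 0.501
```

```bash
python3 - <<'E'
from h import *
s=bot.read_camera('scene')[100:300,200:460,::-1];cv2.imwrite('pics/d3.png',cv2.resize(s,None,fx=3,fy=3,interpolation=2))
E
```

```text
(no output)
```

View pics/d3.png

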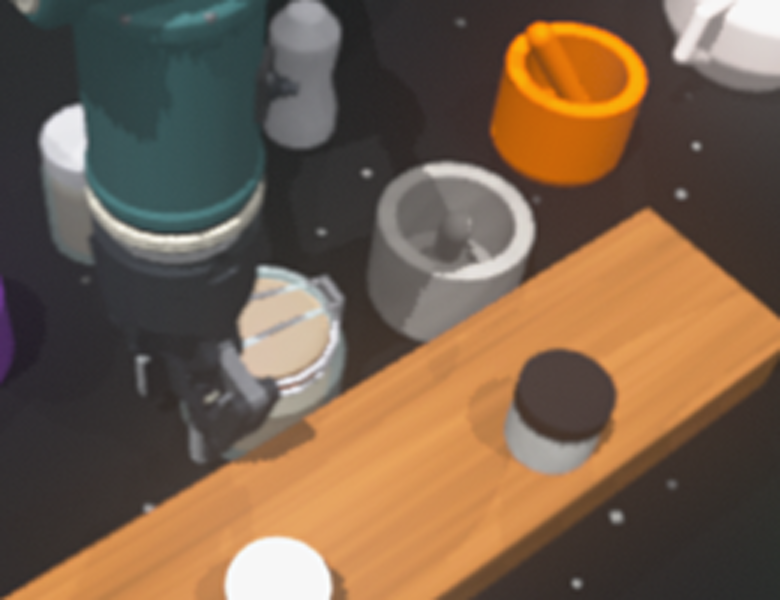

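The jar is against the shelf and the mortar is just ahead: jar edge at d3 (345,350), mortar edge at (369,285). I'll move closer at a slower speed.

Emit:
{"fn": "jog_arm", "kwargs": {"plan": [{"claw": 0.5, "x": 0.005, "y": 0, "z": 0, "turn": 0}, {"claw": 0.5, "x": 0.006, "y": 0, "z": 0, "turn": 0}, {"claw": 0.5, "x": 0.006, "y": 0, "z": 0, "turn": 0}, {"claw": 0.5, "x": 0.006, "y": 0, "z": 0, "turn": 0}, {"claw": 0.5, "x": 0.006, "y": 0, "z": 0, "turn": 0}, {"claw": 0.5, "x": 0.004, "y": 0, "z": 0, "turn": 0}, {"claw": 0.5, "x": 0.003, "y": 0, "z": 0, "turn": 0}, {"claw": 0.5, "x": 0, "y": 0, "z": 0, "turn": 0}]}}

```text
time: 10.35
tool_pos: [0.5546, 0.0123, 0.0233]
tcp_rot: [-2.12, -2.318, -0.001]
wrist_force: [-0.3, -1.2, -0.2]
width: 0.498
```

```bash
python3 - <<'E'
from h import *
t=bot.read_camera('top')[130:270,160:330,::-1];s=bot.read_camera('scene')[130:260,240:400,::-1];cv2.imwrite('pics/d4.png',np.hstack([cv2.resize(t,(400,329)),cv2.resize(s,(400,329),interpolation=2)]))
E
```

```text
(no output)
```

View pics/d4.png

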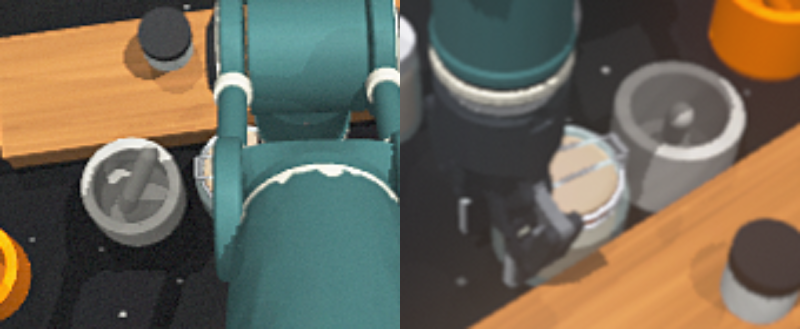

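The top view shows a gap of about 11 crop pixels, roughly 9 mm (mortar edge x≈186, jar edge x≈197). I'll close it slowly.

Emit:
{"fn": "jog_arm", "kwargs": {"plan": [{"claw": 0.5, "x": 0.002, "y": 0, "z": 0, "turn": 0}, {"claw": 0.5, "x": 0.002, "y": 0, "z": 0, "turn": 0}, {"claw": 0.5, "x": 0.002, "y": 0, "z": 0, "turn": 0}, {"claw": 0.5, "x": 0.002, "y": 0, "z": 0, "turn": 0}]}}

```text
time: 10.95
tool_pos: [0.5538, 0.0199, 0.0232]
tcp_rot: [-2.12, -2.319, 0.0]
wrist_force: [0.4, -2.5, 0.2]
width: 0.501
```

Emit:
{"fn": "jog_arm", "kwargs": {"plan": [{"claw": 0.5, "x": 0.0015, "y": 0, "z": 0, "turn": 0}, {"claw": 0.5, "x": 0.0015, "y": 0, "z": 0, "turn": 0}]}}

```text
time: 11.2
tool_pos: [0.5535, 0.0229, 0.0232]
tcp_rot: [-2.12, -2.319, 0.0]
wrist_force: [0.5, -2.4, -0.4]
width: 0.5
```

Emit:
{"fn": "jog_arm", "kwargs": {"plan": [{"claw": 0.5, "x": -0.003, "y": 0, "z": 0, "turn": 0}, {"claw": 0.5, "x": -0.02, "y": 0, "z": 0, "turn": 0}, {"claw": 0.5, "x": -0.04, "y": 0, "z": 0, "turn": 0}, {"claw": 0.5, "x": -0.04, "y": 0, "z": -0.01, "turn": 0}, {"claw": 0.5, "x": -0.03, "y": 0, "z": -0.05, "turn": 0}, {"claw": 0.5, "x": -0.03, "y": 0, "z": -0.05, "turn": 0}, {"claw": 0.5, "x": -0.05, "y": 0, "z": -0.05, "turn": 0}, {"claw": 0.5, "x": 0, "y": 0, "z": 0, "turn": 0}]}}

```text
time: 12.2
tool_pos: [0.5754, -0.1886, 0.1832]
tcp_rot: [2.117, 2.307, 0.005]
wrist_force: [-0.4, -0.2, 0.2]
width: 0.5
```

```bash
python3 - <<'E'
from h import *
t=bot.read_camera('top')[130:290,160:330,::-1];s=bot.read_camera('scene')[110:270,230:400,::-1];cv2.imwrite('pics/d5.png',np.hstack([cv2.resize(i,(400,376),interpolation=2) for i in(t,s)]))
E
```

```text
(no output)
```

View pics/d5.png

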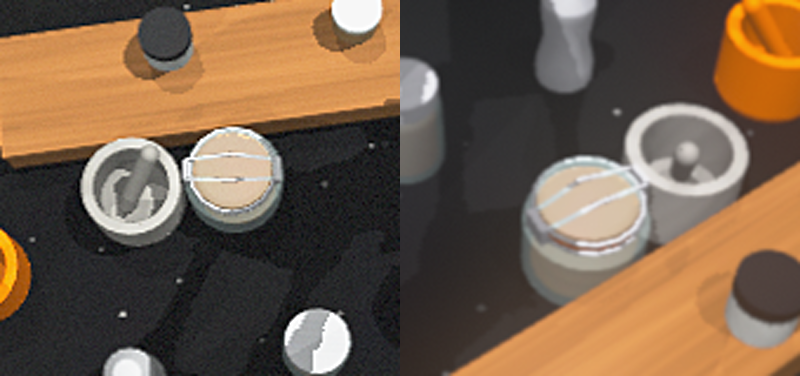

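```bash
python3 - <<'E'
from h import *
f=2.353;T=lambda x,y:(x/f+160,y/2.35+130);S=lambda x,y:(x/f+230,y/2.35+110)
j=onz('top',T(234,171),.076);m=onz('top',T(132,186),.07);s=onz('top',T(318,342),.085)
j2=onz('scene',S(592-400,206),.076);m2=onz('scene',S(687-400,150),.07)
for J,M in((j,m),(j2,m2)):print(J,M,np.linalg.norm(J-M),'shelf',n@(J-a))
print('mortar moved',m-[.5396,.1661],m2-[.5409,.1673],'small',s-[.3839,.0068])
E
```

```text
[0.54636769 0.07207186] [0.53890018 0.1662086 ] 0.09443246064406727 shelf -0.05054238627596355
[0.5564569  0.07362449] [0.54343135 0.16744786] 0.09472323084183339 shelf -0.04035511587197866
mortar moved [-0.00069982  0.0001086 ] [0.00253135 0.00014786] small [ 0.00198369 -0.00120102]
```

Both views put the centres about 94–95 mm apart. The jar is close to the shelf, and the mortar and small jar haven't moved. I'm handing the job in.

```bash
python3 -c "
from workcell import bot
print(bot.finish_job(),bot.read_state()['time'])"
```

```text
the job is handed in; nothing more can be done
the job is handed in; nothing more can be done
```

The cookie jar now stands upright against the mortar, along the shelf front, and I handed the job in at about 12.3 s of the 34 s allowed. I pushed it with half-open fingers low on the glass, then backed straight off and raised the gripper clear.

**Last checks after backing off:**
- **Gap to the mortar:** the centres measured about 94 mm apart in both views, a gap of 2–3 mm (limit 12 mm).
- **Distance to the shelf:** the top view puts the jar's centre about 50 mm from the front face, a gap of about 4 mm (limit 14 mm).
- **Disagreement:** the scene view gave 40 mm for that distance. That is impossible for a jar of 46 mm radius, so I put it down to my pixel pick and relied on the top view.
- **Mortar and small jar:** neither had moved by more than about 2.5 mm, which is within measuring error.
- **Force:** the highest wrist force reported during the push was about 3 N.

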